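# Clamp a heat sink with bench-mounted locking pliers and flick them free

## Robot

A 6-joint arm with a two-finger parallel gripper is mounted at the origin on the work surface. World frame = base frame: x ahead of the robot, y to its left, z up, the work surface at z = 0. Lengths are in m, angles in rad, forces in N, time in s.
With the tool pointing down it reaches from about 0.35 to 0.775 m from the base axis. Payload 7.3 kg.
Tool frame: the origin (TCP) lies on the centre line of the jaws, within the pads' length; the fingertips stand 17 mm ahead of it and the grasp point (between the pads) lies 2 mm behind it (robot.tcp_to_tips is the distance from the TCP to the fingertips, in m); z points along the fingers, y is the line along which they close (so a half turn about z gives the same grasp; the last joint's range is limited). The gripper opens to 92 mm and grips with 3 to 60 N. Pads are 19 mm wide; open, the fingers measure 130 mm over their backs; the gripper's body (75 mm by 190 mm) begins 47 mm behind the grasp point.
Start: joints at [-1.411, 0.342, 1.524, -0, 1.275, -0.146], TCP at [0.158, -0.501, 0.244] pointing down, gripper open.
Joint ranges: [-2.53, 2.53], [-0.77, 2.02], [0.04, 2.7], [-1, 4.14], [0.28, 2.66], [-3.11, 3.11]. Speed limits (rad/s): [2.57, 2.57, 3.14, 3.14, 3.14, 3.14].

## Interface

Orientations are given as [roll, pitch, yaw] about the fixed x, y, z axes, in that order (R = Rz(yaw) Ry(pitch) Rx(roll)).
In Python, from cell import robot gives the robot as it stands. The module is installed in compiled form; this text tells all that it offers.
- The arm moves only by the tool carry_out, never from a script. Its argument "commands" is a list of rows, each a list of 3 entries, a list of its own where there are three numbers: the shift along the tool's x, y, z in m, then the turn about the tool's z in rad, then the opening, from 0 (shut) to 1 (fully open). In form: [[[dx, dy, dz], yaw, claw], ...]. A call has 1 to 20 rows; each row shifts and turns the commanded pose from where the row before left it, along the tool's axes as they then stand; what a row does not reach is not made up. A row lasts 1/8 s, in which the tool goes at most 62.5 mm and 10.7 degrees, less where a joint would pass 70% of its speed; a pose out of reach is approached as far as the arm can. A call is refused whole if a number of a shift passes 0.0625 or a number of a turn 0.188, either way. A call with a gripper value outside its range is refused whole. The fingers move at their own pace and stop on an object; "newtons" is the grip in N (left out, the last holds). Time passes only in rows, so rows that do not move let the fingers close. It gives the time, the measured TCP pose, the force, the opening and the grip force at its end, in the units of the state.
- robot.observe(): the state, without advancing time (a new reading comes with each control period).
- robot.read_camera(name): name is "side" or "top"; returns a dict with "pixels" (420x560x3 uint8, red, green, blue), "fx", "fy", "cx", "cy" (pixels), "k1" (the pictures are not rectified: a ray, as slopes to the right and down, at radius r is drawn at 1 + k1 r^2 times it, then the intrinsics apply), "view" (4x4, takes a point from world to camera coordinates). Camera axes: x right, y up, looking along -z (the intrinsics and any distortion apply to the point x, -y, -z); pixel columns grow to the right and rows downward; lengths in m; the calibration is good to about 2 mm. A picture is of the moment at which its call begins. There is no depth.
- robot.hand_in(): hands the job in; it is judged then, once.
Trained networks look in a picture, given as the dict that the camera call returned (one of the last four; its "shot" number tells which), for a name from the list of things; names that differ only in an ending like _2 or _b are one class to them, and where a whole thing is asked for, a point or a joint stands for the part that bears it (a point fixed in the world has none). Each returns a list of dicts, best first, with "p" (0 to 1); they miss things now and then, are a little off and sometimes report something else, mostly with a low value. They report only what shows in the picture. A call takes as long as a camera call. They do not tell look-alikes from the thing itself.
- robot.find_in(picture, name): "at" ([column, row] in pixels, amid what is visible of it).
- robot.tip_of(picture, name): "at" ([column, row] in pixels: a listed point, or the origin of a listed thing).
The state is a dict: "time": time; "qpos": joint angles; "qvel": joint speeds; "joint_efforts": joint torques, N m; "tool_pos": TCP position; "tool_rot": TCP orientation; "contact_force": force on the tool from outside, world axes, zero at the start; "torque": the same for the moment, N m; "opening": finger opening in m; "grip_force": force on a finger pad.
Only numpy, scipy, OpenCV 4.12 (cv2) and the standard library are available. Lean on these libraries where they do the work, as an engineer would, in place of code of your own. Each camera call takes 0.05 s, during which the arm holds its last target. There are 200 camera calls.

## Task

Bond the heat sink: push the carrier plate along its rails until it is fully home against the stop, then squeeze the raised handle of the locking pliers down over centre so that they lock on the heat sink by themselves, take your hand off the handle and leave it clamped for two seconds. Then press the release lever to pop the pliers open again, leaving the carrier home against the stop. Work gently, never leaning on anything once it has come to its stop, and do not disturb the other things on the bench.

Things in the scene. Friction and masses are not known exactly. Their poses are not given: they have to be found in the camera images.
- base: Fixed base of the pliers: dark steel plate 110 x 435 x 12 mm (x -55..55, y -250..185 mm). Origin on the bench, z up; y runs along the pliers: handles to +y, jaws and carrier to -y, release lever to -x. The handle pivot is an axis along x at y = 50, z = 70 mm, between cheeks x -20..20, y -30..64, 84 mm high. Fixed lower handle: y 60..160 mm, top z = 38 mm.
- stop: Fixed steel stop block 40 x 14 x 16 mm, axes as base. Origin: centre of the lower edge of its -y face, which the carrier butts against (y = -55, z = 28 mm of the base). It ends the slide bed: y -240..-50 mm of the base, 70 mm wide, top z = 28 mm, guide rails either side with top z = 33 mm. Bearing on the stop with more than 25 N is ramming.
- handle: Moving upper handle, a steel bar 22 mm wide, 10 mm thick, 125 mm long from its origin on the pivot. Open, it rises 0.77 to 0.99 rad above level (set by an adjusting screw) to +y of the base, held by a light spring. Pushing it down turns it about 0.84 rad to a hard stop. With the screw, its height when shut varies by some 20 mm at the grip.
- handle_grip (a point): Point on the handle's upper face where it is pushed, 95 mm from the pivot. Resists with under 4 N at first; with the heat sink in the jaws, from 0.4 rad of travel with up to 10 to 14 N, fading towards dead centre at about 0.7 rad; past that it snaps down and stays. With no part under the pad it springs open again. More than 30 N is too much.
- release: Release lever: flat steel paddle on the -x side, hinged about y at x = -47, y = 74, z = 64 mm of the base (its origin), with a tab 30 x 30 x 5 mm at its end. Level while the pliers are open, it swings up 0.32 rad as they lock. Pushing the raised tab down takes the toggle back over centre: the pliers snap open, the lever falls level, the handle springs up.
- release_tip (a point): Centre of the upper face of the release lever's tab, 45 mm from its hinge. Its height over the bench is 66 mm when open (level, a hard stop), about 73 mm at dead centre, 80.5 mm when locked. Pushing it from there down to dead centre takes 5 to 9 N; more than 30 N is too much.
- jaw: The moving upper jaw, 75 mm long, hinged at y = -20, z = 50 mm of the base (its origin). Raised at 0.53 rad when open, over the slide bed when shut; it moves with the handle.
- pad_face (a point): Centre of the underside of the round sprung steel pad (diameter 20 mm) at the end of the jaw. About 80 mm above the bench when open, 54 mm when clamped on the heat sink (85 mm to -y of the base origin).
- carrier: Loose aluminium plate 50 x 120 x 6 mm, 0.15 to 0.3 kg, with a circuit board, a finned heat sink (30 x 30 mm, top 26 mm above the plate's underside, 30 mm to +y of its middle) and an upright post. It lies on the slide bed between the rails (2 mm play each side) and slides along y of the base. Origin: middle of the underside; axes as the base.
- carrier_post (a point): Middle of the upright steel post on the carrier (diameter 16 mm, 34 mm tall, standing on the plate's upper face 45 mm to -y of its middle). Its centre is half-way up, 23 mm above the plate's underside, 51 mm above the bench.
- carrier_end (a point): Middle of the carrier plate's +y end face, the one that meets the stop (y = 0 in the frame of stop when home); it starts 25 to 50 mm short of it.
- flask: Bystander: white plastic bottle with red cap, diameter 68 mm, 190 mm tall, standing. Origin under its centre.
- spool: Bystander: solder spool standing on end, diameter 52 mm, 40 mm tall. Origin under its centre.
- driver: Bystander: screwdriver lying flat, about 200 mm long along its x. Origin at its underside.
There are look-alikes about, which are no part of the job. Of the things like the carrier, leave any that is yellow; of the rest the larger one is meant.

How it is judged:
By the outcome, as a careful person would: the job done as asked, in the order asked, and still so for the second after the job is handed in, with the robot touching nothing.
It also fails if it takes over 72 s, if anything falls off the work surface, if the arm or the gripper's body presses on something with over 40 N, if the wrist force passes 120 N, or if a joint passes its speed limit or range.

## Working session

There is one attempt and no reset: what is moved stays moved. The work goes in short steps, Python scripts to look and compute and a tool call to move; the robot and the scene stay as the last step left them, time stands still between calls to the robot, and variables do not carry over. Pictures are saved under pics/ and viewed, at most 10 in all, crops included, and the job is handed in when it is done.

Besides the shell and the picture viewer there is one more tool, called after "Emit:" as name([rows], argument=value, ...), one row to a line, values as JSON. carry_out: Moves the arm, as the interface text tells. Its arguments: {"type":"object","properties":{"commands":{"type":"array"},"newtons":{"type":"number"}},"required":["commands"]}

```bash
mkdir -p pics
cat > h.py <<'E'
import numpy as np, cv2
from cell import robot
from scipy.optimize import least_squares
def ray(c,px):
    K=np.array([[c['fx'],0,c['cx']],[0,c['fy'],c['cy']],[0,0,1.]])
    u=cv2.undistortPoints(np.array([[px]],float),K,np.array([c['k1'],0,0,0.]))[0,0]
    V=np.array(c['view']);R=V[:3,:3];o=-R.T@V[:3,3]
    d=R.T@np.array([u[0],-u[1],-1]);return o,d/np.linalg.norm(d)
def tri(rs):
    A=sum(np.eye(3)-np.outer(d,d) for o,d in rs);b=sum((np.eye(3)-np.outer(d,d))@o for o,d in rs)
    p=np.linalg.solve(A,b);return p,max(np.linalg.norm(np.cross(p-o,d)) for o,d in rs)
def onz(r,z): o,d=r;return o+d*(z-o[2])/d[2]
def proj(c,p):
    V=np.array(c['view']);q=V[:3,:3]@p+V[:3,3];u=np.array([q[0],-q[1]])/-q[2];u=u*(1+c['k1']*(u@u));return np.array([c['fx']*u[0]+c['cx'],c['fy']*u[1]+c['cy']])
def save(c,n,box=None,s=1):
    im=cv2.cvtColor(c['pixels'],cv2.COLOR_RGB2BGR)
    if box: im=im[box[1]:box[3],box[0]:box[2]]
    cv2.imwrite('pics/'+n,cv2.resize(im,None,fx=s,fy=s,interpolation=cv2.INTER_CUBIC))
E
python3 - <<'E'
from h import *
s=robot.observe();print(s['tool_pos'],s['tool_rot'],s['contact_force'],s['time'])
im=[]
for n in('side','top'):
    c=robot.read_camera(n);save(c,n+'0.png',s=1.4)
    print(n,np.round(np.linalg.inv(np.array(c['view'])),3).tolist(),c['fx'],c['k1'])
    for t in['base','stop','handle','handle_grip','release','release_tip','jaw','pad_face','carrier','carrier_post','carrier_end','flask','spool','driver']:
        print(t,[(np.round(d['at']).tolist(),round(d['p'],2)) for d in robot.tip_of(c,t)[:4]])
E
```

```text
[ 0.15803628 -0.50024539  0.24304305] [-3.14005300e+00 -2.29516317e-04  3.05830115e-01] [ 0.1366377  -0.63072317 -0.64777676] 0.0
side [[-0.98, 0.106, -0.168, 0.465], [-0.199, -0.517, 0.833, 0.836], [0.001, 0.849, 0.528, 0.646], [0.0, 0.0, 0.0, 1.0]] 421.5007210162979 -0.052161056889083464
base [([292.0, 264.0], 0.63)]
stop []
handle [([286.0, 254.0], 0.8), ([327.0, 180.0], 0.72)]
handle_grip [([285.0, 235.0], 0.67), ([288.0, 254.0], 0.17)]
release [([308.0, 266.0], 0.75)]
release_tip [([324.0, 266.0], 0.56)]
jaw [([294.0, 242.0], 0.75), ([286.0, 253.0], 0.73), ([284.0, 236.0], 0.44)]
pad_face []
carrier [([358.0, 233.0], 0.9), ([242.0, 217.0], 0.75), ([228.0, 256.0], 0.69)]
carrier_post [([306.0, 205.0], 0.97), ([229.0, 218.0], 0.77), ([367.0, 230.0], 0.7)]
carrier_end [([344.0, 239.0], 0.91), ([300.0, 233.0], 0.68), ([249.0, 202.0], 0.51)]
flask [([229.0, 256.0], 0.79)]
spool [([324.0, 180.0], 0.5)]
driver [([242.0, 392.0], 0.9)]
top [[0.027, 0.992, -0.127, 0.497], [-1.0, 0.025, -0.013, 0.009], [-0.009, 0.127, 0.992, 1.121], [0.0, 0.0, 0.0, 1.0]] 430.76875295182344 0.03599897949799536
base [([266.0, 231.0], 0.89), ([318.0, 232.0], 0.53), ([129.0, 219.0], 0.34), ([232.0, 244.0], 0.16)]
stop [([285.0, 233.0], 0.54)]
handle [([243.0, 222.0], 0.82), ([127.0, 217.0], 0.46)]
handle_grip [([212.0, 221.0], 0.85), ([339.0, 238.0], 0.32)]
release [([232.0, 244.0], 0.78), ([124.0, 217.0], 0.5)]
release_tip [([229.0, 263.0], 0.6)]
jaw [([301.0, 231.0], 0.63), ([268.0, 228.0], 0.52)]
pad_face []
carrier [([318.0, 292.0], 0.89), ([330.0, 165.0], 0.8), ([318.0, 235.0], 0.73)]
carrier_post [([327.0, 296.0], 0.93), ([339.0, 236.0], 0.92), ([314.0, 157.0], 0.78)]
carrier_end [([354.0, 171.0], 0.92), ([306.0, 275.0], 0.84), ([300.0, 237.0], 0.83)]
flask [([266.0, 168.0], 0.62)]
spool [([426.0, 246.0], 0.72)]
driver [([128.0, 218.0], 0.58)]
```

View pics/side0.png

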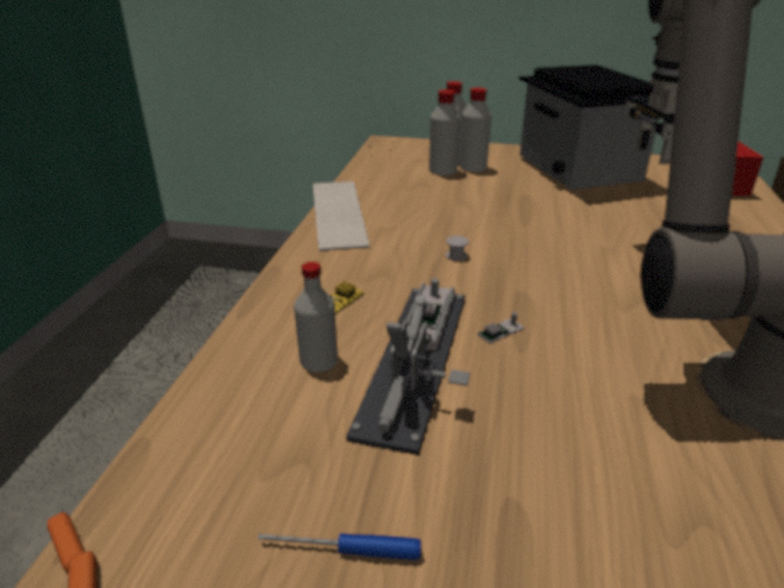

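View pics/top0.png

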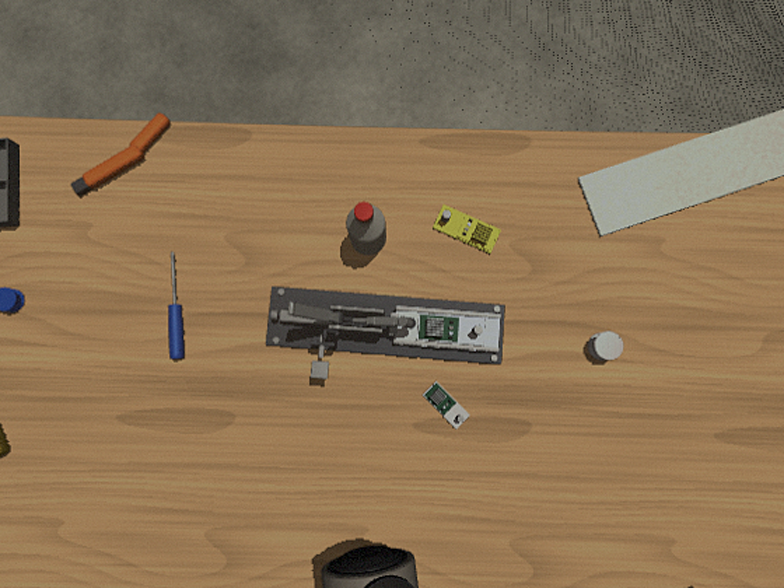

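The bed lies at centre of the top view with handles to world +y. Candidates for the carrier (top px): plate in the bed (318,235), yellow one (330,165), and a small loose one (318,292). The larger non-yellow one, in the bed, is meant. The carrier post is at (339,236).

Run:
```python
from h import *
t=robot.read_camera('top');s=robot.read_camera('side')
save(t,'crop1.png',(180,190,370,280),4)
cs=np.array([[272,287],[268,346],[505,303],[501,363]])/1.4
obj=np.array([[55,185],[-55,185],[55,-250],[-55,-250]])/1e3
def f(x):
    c,n=np.cos(x[2]),np.sin(x[2])
    return np.concatenate([proj(t,np.array([x[0]+c*a-n*b,x[1]+n*a+c*b,.012]))-p for (a,b),p in zip(obj,cs)])
r=least_squares(f,[.5,.1,0]);x=r.x;print('base',x,np.round(r.fun,1))
c,n=np.cos(x[2]),np.sin(x[2]);R=np.array([[c,-n,0],[n,c,0],[0,0,1]])
for nm,a,b in(('grip',(212,221),(285,235)),('tip',(229,263),(324,266)),('post',(339,236),(306,205))):
    p,e=tri([ray(t,a),ray(s,b)]);print(nm,p,e,'base fr',R.T@(p-[x[0],x[1],0]))
for nm,l in(('stop',[0,-.055,.028]),('post home',[0,-.055-.105,.051])):print(nm,R@l+[x[0],x[1],0])
e=ray(t,(300,237));print('end',R.T@(onz(e,.031)-[x[0],x[1],0]))
```

```text
base [ 0.59328643  0.05629604 -0.04454177] [-0.3 -0.1 -1.6 -0.   0.5  0.1  1.4 -0.1]
grip [0.59647998 0.16490213 0.16288378] 0.002855939986000508 base fr [-0.00164552  0.10864057  0.16288378]
tip [0.51122852 0.13432693 0.07216501] 0.003274985103720503 base fr [-0.085451    0.0742997   0.07216501]
post [ 0.58746187 -0.13279309  0.0558049 ] 0.005792241317505826 base fr [ 0.0026008  -0.18916094  0.0558049 ]
stop [0.59083744 0.00135059 0.028     ]
post home [ 0.5861621  -0.10354527  0.051     ]
end [-0.01056232 -0.0949756   0.031     ]
```

View pics/crop1.png

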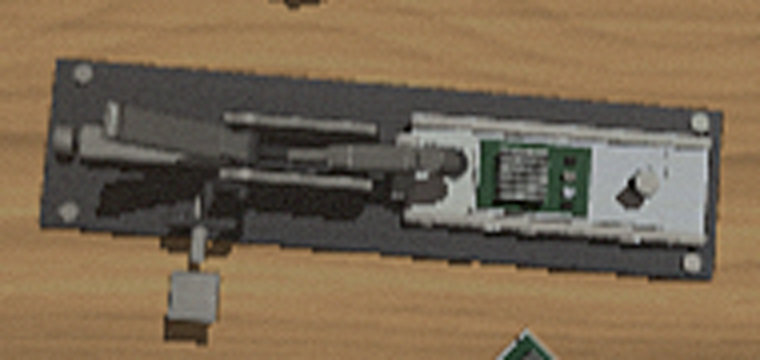

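Emit:
carry_out([
  [[0,0,0],-0.1743,0],
  [[0,0,0],-0.1743,0],
  [[0,0,0],-0.1743,0],
  [[0,0,0],-0.1743,0],
  [[0,0,0],-0.1743,0],
  [[0,0,0],-0.1743,0],
  [[0,0,0],-0.1743,0],
  [[0,0,0],0,0],
], newtons=20)

```text
time: 2.6
tool_pos: [0.1581, -0.5007, 0.2437]
tool_rot: [3.142, 0.0, 1.524]
contact_force: [-0.8, 0.3, 0.3]
opening: 0.0167
grip_force: 0.0
```

Emit:
carry_out([
  [[0.0212,0.0256,0],0,0],
  [[0.0212,0.0256,0],0,0],
  [[0.0212,0.0256,0],0,0],
  [[0.0212,0.0256,0],0,0],
  [[0.0212,0.0256,0],0,0],
  [[0.0212,0.0256,0],0,0],
  [[0.0212,0.0256,0],0,0],
  [[0.0212,0.0256,0],0,0],
  [[0.0212,0.0256,0],0,0],
  [[0.0212,0.0256,0],0,0],
  [[0.0212,0.0256,0],0,0],
  [[0.0212,0.0256,0],0,0],
  [[0.0212,0.0256,0],0,0],
  [[0.0212,0.0256,0],0,0],
  [[0.0212,0.0256,0],0,0],
  [[0.0212,0.0256,0],0,0],
  [[0,0,0],0,0],
])

```text
time: 4.72
tool_pos: [0.5836, -0.1787, 0.2432]
tool_rot: [-3.142, -0.0, 1.525]
contact_force: [-1.4, -0.3, 0.5]
opening: 0.0007
grip_force: 0.0
```

Emit:
carry_out([
  [[0,0,0.03],0,0],
  [[0,0,0.03],0,0],
  [[0,0,0.03],0,0],
  [[0,0,0.03],0,0],
  [[0,0,0.02],0,0],
  [[0,0,0.015],0,0],
  [[0,0,0.015],0,0],
  [[0,0,0.01],0,0],
  [[0,0,0],0,0],
])

```text
time: 5.85
tool_pos: [0.5822, -0.1801, 0.0631]
tool_rot: [-3.141, -0.0, 1.526]
contact_force: [0.1, 0.1, 0.6]
opening: 0.0007
grip_force: 0.0
```

Run:
```python
from h import *
s=robot.read_camera('side');t=robot.read_camera('top')
a=cv2.resize(s['pixels'][150:330,220:400],None,fx=2.2,fy=2.2);b=cv2.resize(t['pixels'][170:350,190:370],None,fx=2.2,fy=2.2)
cv2.imwrite('pics/p2.png',np.hstack([a,b])[:,:,::-1])
st=robot.observe();print(st['tool_pos'],st['contact_force'])
for c in(s,t):
  for n in('carrier_post','carrier_end','pad_face'):print(n,[(np.round(d['at'],1).tolist(),round(d['p'],2)) for d in robot.tip_of(c,n)])
```

```text
[ 0.58280761 -0.18032971  0.06413917] [ 0.29225123 -0.26699807  0.4651336 ]
carrier_post [([308.2, 205.3], 0.92), ([366.5, 227.6], 0.92), ([230.8, 218.2], 0.74)]
carrier_end [([252.2, 204.3], 0.82), ([346.5, 239.2], 0.65), ([327.7, 182.5], 0.65), ([301.2, 232.2], 0.56)]
pad_face []
carrier_post [([328.0, 297.7], 0.92), ([313.1, 154.2], 0.8), ([338.3, 236.9], 0.78)]
carrier_end [([301.7, 233.6], 0.98), ([306.3, 276.1], 0.82), ([355.2, 172.6], 0.81)]
pad_face [([264.3, 165.7], 0.27)]
```

View pics/p2.png

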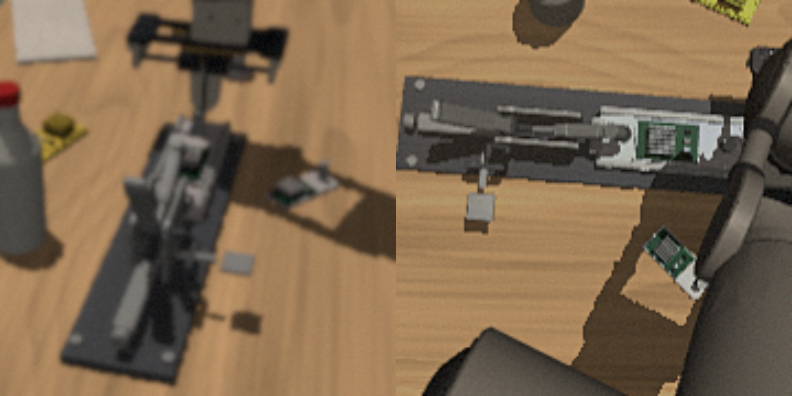

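The fingers (side crop, at about (205,90)) stand behind the carrier's post (185,130) and in line with it. I'm lowering a little and starting to push.

Emit:
carry_out([
  [[0,0,0.005],0,0],
  [[0.005,0,0],0,0],
  [[0.005,0,0],0,0],
  [[0.005,0,0],0,0],
  [[0.003,0,0],0,0],
  [[0.003,0,0],0,0],
  [[0.003,0,0],0,0],
  [[0.003,0,0],0,0],
  [[0.003,0,0],0,0],
  [[0.003,0,0],0,0],
  [[0.003,0,0],0,0],
  [[0.003,0,0],0,0],
])

```text
time: 7.75
tool_pos: [0.5843, -0.1411, 0.0587]
tool_rot: [3.142, 0.0, 1.526]
contact_force: [0.0, -1.0, 0.8]
opening: 0.0003
grip_force: 0.7
```

Run:
```python
from h import *
s=robot.read_camera('side');t=robot.read_camera('top')
st=robot.observe();print(st['tool_pos'],st['contact_force'])
for c in(s,t):
  for n in('carrier_post','carrier_end'):print(n,[(np.round(d['at'],1).tolist(),round(d['p'],2)) for d in robot.tip_of(c,n)])
```

```text
[ 0.58425153 -0.14078801  0.05872435] [ 0.76224588 -0.59338701  0.391166  ]
carrier_post [([306.2, 208.4], 0.83), ([229.1, 220.7], 0.66), ([364.2, 229.5], 0.65)]
carrier_end [([255.2, 207.1], 0.84), ([297.9, 235.2], 0.74), ([347.2, 241.0], 0.53), ([243.4, 392.4], 0.17)]
carrier_post [([315.7, 155.7], 0.63)]
carrier_end [([293.0, 235.7], 0.98), ([305.5, 274.5], 0.62), ([356.0, 174.0], 0.57)]
```

Emit:
carry_out([
  [[0.002,0,0],0,0],
  [[0.002,0,0],0,0],
  [[0.002,0,0],0,0],
  [[0.002,0,0],0,0],
  [[0.002,0,0],0,0],
  [[0.001,0,0],0,0],
  [[0.001,0,0],0,0],
])

```text
time: 8.93
tool_pos: [0.5848, -0.1292, 0.0587]
tool_rot: [3.142, 0.0, 1.526]
contact_force: [0.2, -0.1, -0.7]
opening: 0.0003
grip_force: 0.5
```

Emit:
carry_out([
  [[0.001,0,0],0,0],
  [[0.001,0,0],0,0],
])

```text
time: 9.18
tool_pos: [0.5849, -0.1272, 0.0587]
tool_rot: [-3.142, 0.0, 1.526]
contact_force: [0.3, -1.6, -0.3]
opening: 0.0006
grip_force: 0.5
```

Emit:
carry_out([
  [[0.001,0,0],0,0],
  [[0.001,0,0],0,0],
])

```text
time: 9.43
tool_pos: [0.5849, -0.1252, 0.0587]
tool_rot: [-3.142, 0.0, 1.526]
contact_force: [-0.3, -0.9, -0.3]
opening: 0.0005
grip_force: 0.5
```

Emit:
carry_out([
  [[0.001,0,0],0,0],
  [[0.001,0,0],0,0],
])

```text
time: 9.68
tool_pos: [0.585, -0.1232, 0.0587]
tool_rot: [3.142, 0.0, 1.526]
contact_force: [1.2, -0.7, -0.2]
opening: 0.0004
grip_force: 0.5
```

Emit:
carry_out([
  [[0.001,0,0],0,0],
])

```text
time: 9.8
tool_pos: [0.5851, -0.1222, 0.0587]
tool_rot: [3.142, 0.0, 1.526]
contact_force: [0.0, -1.5, -0.5]
opening: 0.0005
grip_force: 0.5
```

Emit:
carry_out([
  [[0.001,0,0],0,0],
])

```text
time: 9.93
tool_pos: [0.5851, -0.1212, 0.0587]
tool_rot: [3.142, 0.0, 1.526]
contact_force: [-0.9, -1.5, -1.3]
opening: 0.0005
grip_force: 0.5
```

Emit:
carry_out([
  [[0.0006,0,0],0,0],
])

```text
time: 10.05
tool_pos: [0.5852, -0.1206, 0.0587]
tool_rot: [3.142, 0.0, 1.526]
contact_force: [-0.1, -1.6, -1.0]
opening: 0.0006
grip_force: 0.5
```

Emit:
carry_out([
  [[0.0006,0,0],0,0],
])

```text
time: 10.18
tool_pos: [0.5852, -0.12, 0.0587]
tool_rot: [3.142, 0.0, 1.526]
contact_force: [0.3, 0.4, 0.2]
opening: 0.0003
grip_force: 0.7
```

Run:
```python
from h import *
s=robot.read_camera('side');t=robot.read_camera('top')
st=robot.observe();print(st['tool_pos'],st['contact_force'])
for c in(s,t):
  for n in('carrier_post','carrier_end'):print(n,[(np.round(d['at'],1).tolist(),round(d['p'],2)) for d in robot.tip_of(c,n)])
x=np.array([.5933,.0563]);n=-.04454
print('home end px',proj(t,np.array([.5908,.0014,.031])),proj(s,np.array([.5908,.0014,.031])))
```

```text
[ 0.58522254 -0.12009254  0.05873034] [ 0.05289355 -0.98835841 -0.65460732]
carrier_post [([307.0, 213.5], 0.7), ([366.9, 229.4], 0.7), ([228.8, 219.5], 0.6)]
carrier_end [([345.3, 240.0], 0.85), ([293.5, 241.0], 0.67), ([251.5, 205.8], 0.63), ([230.2, 255.9], 0.43)]
carrier_post [([316.7, 154.6], 0.91), ([324.2, 234.8], 0.74)]
carrier_end [([284.9, 232.6], 0.82), ([353.6, 172.8], 0.76)]
home end px [284.51503934 231.75189037] [298.50826667 241.27488539]
```

Nearly home. I'll go on in small steps.

Emit:
carry_out([
  [[0.0006,0,0],0,0],
])

```text
time: 10.6
tool_pos: [0.5853, -0.1198, 0.0588]
tool_rot: [3.141, 0.001, 1.526]
contact_force: [-0.3, -4.0, -0.1]
opening: 0.0008
grip_force: 1.7
```

Emit:
carry_out([
  [[0.0006,0,0],0,0],
])

```text
time: 10.72
tool_pos: [0.5856, -0.1196, 0.059]
tool_rot: [3.141, 0.001, 1.526]
contact_force: [-0.4, -6.4, -0.3]
opening: 0.0004
grip_force: 2.8
```

Emit:
carry_out([
  [[0.0006,0,0],0,0],
])

```text
time: 10.85
tool_pos: [0.5858, -0.1195, 0.0591]
tool_rot: [3.14, 0.002, 1.526]
contact_force: [0.3, -8.1, 0.7]
opening: 0.0004
grip_force: 3.5
```

The force built up at a world y of about -0.120, which is where I predicted home. I'm backing off, rising and turning, then measuring the handle.

Emit:
carry_out([
  [[-0.003,0,0],0,0],
  [[-0.01,0,0],0,0],
  [[-0.012,0,0],0,0],
  [[-0.015,0,-0.03],0,0],
  [[0,0,-0.04],0,0],
  [[0,0,-0.04],0.1745,0],
  [[0,0,-0.04],0.1745,0],
  [[0,0,-0.035],0.1745,0],
  [[0,0,0],0.1745,0],
  [[0,0,0],0.1745,0],
  [[0,0,0],0.1745,0],
  [[0,0,0],0.1745,0],
  [[0,0,0],0.1745,0],
  [[0,0,0],0.1745,0],
  [[0,0,0],0,0],
])

```text
time: 12.72
tool_pos: [0.5833, -0.1587, 0.2436]
tool_rot: [-3.141, 0.0, -0.044]
contact_force: [-0.7, 0.2, -0.5]
opening: 0.0005
grip_force: 0.0
```

Run:
```python
from h import *
s=robot.read_camera('side');t=robot.read_camera('top')
st=robot.observe();print(st['tool_pos'],st['tool_rot'],st['contact_force'],st['qpos'],st['time'])
a=cv2.resize(s['pixels'][190:320,240:360],None,fx=4,fy=4,interpolation=2)[:,:390];b=cv2.resize(t['pixels'][180:310,180:310],None,fx=3,fy=4,interpolation=2)
a=cv2.resize(s['pixels'][190:320,240:370],(390,390),interpolation=2);b=cv2.resize(t['pixels'][180:310,180:310],(390,390),interpolation=2)
cv2.imwrite('pics/p3.png',np.hstack([a,b])[:,:,::-1])
for c in(s,t):
  for n in('handle_grip','release_tip','release','handle','carrier_post','carrier_end','flask','pad_face'):print(n,[(np.round(d['at'],1).tolist(),round(d['p'],2)) for d in robot.tip_of(c,n)])
  print(proj(c,np.array([.5905,.0025,.031])),proj(c,np.array([.586,-.1025,.051])))
  for th in(.77,.88,.99):
    print(th,[proj(c,np.array([.5933+.0445*y,.0573+.999*y,z])).round().tolist() for r in(.095,.125) for y,z in[(.05+r*np.cos(th)-.005*np.sin(th),.07+r*np.sin(th)+.005*np.cos(th))]])
```

```text
[ 0.58335337 -0.15856344  0.24364427] [-3.14152354e+00  1.61752455e-04 -4.13190366e-02] [ 0.216215   -0.20940665 -0.48810057] [-3.92126501e-01  4.89992841e-01  1.29136642e+00  9.52515823e-06
  1.36040904e+00  1.21998688e+00] 12.825
handle_grip [([285.5, 234.9], 0.65)]
release_tip [([328.8, 268.1], 0.76)]
release [([310.9, 267.9], 0.74)]
handle [([289.4, 254.0], 0.57)]
carrier_post [([367.1, 226.6], 0.9), ([306.2, 211.0], 0.8), ([229.7, 218.2], 0.58), ([241.3, 392.1], 0.36)]
carrier_end [([295.9, 239.1], 0.81), ([345.5, 239.5], 0.58), ([253.1, 205.5], 0.52)]
flask [([227.5, 256.2], 0.87)]
pad_face [([225.9, 253.7], 0.42)]
[298.55458735 241.54709374] [306.94631085 212.66321073]
0.77 [[282.0, 246.0], [279.0, 244.0]]
0.88 [[283.0, 241.0], [281.0, 237.0]]
0.99 [[284.0, 236.0], [282.0, 231.0]]
handle_grip [([213.1, 221.3], 0.68)]
release_tip [([266.7, 231.1], 0.73), ([226.7, 265.6], 0.54)]
release [([231.7, 245.4], 0.64), ([245.6, 222.6], 0.34)]
handle [([242.1, 225.8], 0.61), ([306.8, 233.2], 0.3)]
carrier_post [([327.1, 296.6], 0.81), ([315.1, 154.2], 0.79), ([285.1, 235.1], 0.23)]
carrier_end [([305.4, 274.5], 0.85), ([354.9, 171.1], 0.72), ([285.4, 231.6], 0.67)]
flask [([265.0, 169.4], 0.7)]
pad_face []
[284.07866041 231.85846941] [326.3410216  234.08096572]
0.77 [[211.0, 222.0], [200.0, 221.0]]
0.88 [[214.0, 222.0], [204.0, 221.0]]
0.99 [[217.0, 222.0], [208.0, 221.0]]
```

View pics/p3.png

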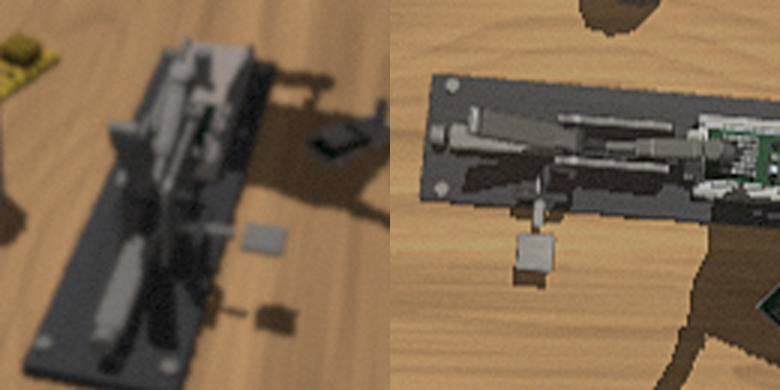

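The handle tip shows at top (207,219) and side (282,232), which gives an open angle of about 0.97 rad. So I expect it shut at about 0.13 rad. The carrier end is at the stop and the jaw is over the heat sink. Next I go above the grip.

Emit:
carry_out([
  [[0,-0.0298,0],0,0],
  [[0,-0.0298,0],0,0],
  [[0,-0.0298,0],0,0],
  [[0,-0.0298,0],0,0],
  [[0,-0.0298,0],0,0],
  [[0,-0.0298,0],0,0],
  [[0,-0.0298,0],0,0],
  [[0,-0.0298,0],0,0],
  [[0,-0.0298,0],0,0],
  [[0,-0.0298,0],0,0],
  [[0,0,0.025],0,0],
  [[0,0,0.025],0,0],
  [[0,0,0.012],0,0],
  [[0,0,0.007],0,0],
  [[0,0,0],0,0],
])

```text
time: 15.5
tool_pos: [0.5969, 0.1394, 0.1748]
tool_rot: [3.142, -0.0, -0.045]
contact_force: [-0.3, 0.0, 0.5]
opening: 0.0004
grip_force: 0.0
```

Run:
```python
from h import *
s=robot.read_camera('side');t=robot.read_camera('top')
a=cv2.resize(s['pixels'][190:320,240:370],(390,390),interpolation=2);b=cv2.resize(t['pixels'][160:320,160:320],(390,390),interpolation=2)
cv2.imwrite('pics/p4.png',np.hstack([a,b])[:,:,::-1])
st=robot.observe();print(st['tool_pos'],st['contact_force'],proj(s,st['tool_pos']-[0,0,.017]))
```

```text
[0.59723136 0.13942973 0.17554404] [ 0.04776751  0.45991834 -0.49695364] [285.63819895 229.40614312]
```

View pics/p4.png

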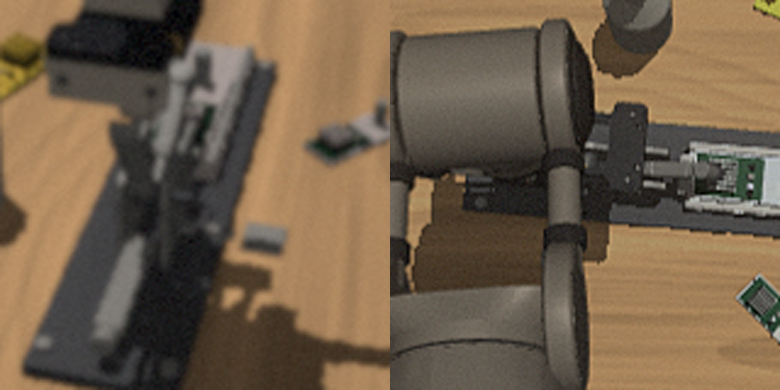

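The fingers are behind the raised handle tip (side crop (130,150)), in line with it. Going down onto it slowly.

Emit:
carry_out([
  [[0,0,0.003],0,0],
  [[0,0,0.003],0,0],
  [[0,0,0.003],0,0],
  [[0,0,0.003],0,0],
])

```text
time: 16.1
tool_pos: [0.5967, 0.1395, 0.1624]
tool_rot: [3.142, 0.0, -0.045]
contact_force: [-1.1, 0.2, 0.8]
opening: 0.0005
grip_force: 0.0
```

Emit:
carry_out([
  [[0,-0.002,0.003],0,0],
  [[0,-0.002,0.003],0,0],
])

```text
time: 16.35
tool_pos: [0.5971, 0.1435, 0.1567]
tool_rot: [3.141, -0.0, -0.045]
contact_force: [-0.1, -1.3, 2.3]
opening: 0.0004
grip_force: 1.0
```

Emit:
carry_out([
  [[0,-0.002,0.003],0,0],
  [[0,-0.002,0.003],0,0],
])

```text
time: 16.6
tool_pos: [0.5974, 0.1476, 0.1509]
tool_rot: [3.142, -0.001, -0.045]
contact_force: [-0.2, -0.5, 1.9]
opening: 0.0004
grip_force: 1.2
```

Emit:
carry_out([
  [[0,-0.0025,0.003],0,0],
  [[0,-0.0025,0.003],0,0],
  [[0,-0.0025,0.003],0,0],
  [[0,-0.0025,0.003],0,0],
])

```text
time: 17.1
tool_pos: [0.5977, 0.1577, 0.1387]
tool_rot: [-3.142, -0.0, -0.045]
contact_force: [0.9, -0.5, 4.8]
opening: 0.0001
grip_force: 1.9
```

Emit:
carry_out([
  [[0,-0.0017,0.003],0,0],
  [[0,-0.0017,0.003],0,0],
])

```text
time: 17.35
tool_pos: [0.5978, 0.1611, 0.1326]
tool_rot: [-3.141, -0.0, -0.045]
contact_force: [0.5, -0.1, 5.0]
opening: 0.0005
grip_force: 2.1
```

Emit:
carry_out([
  [[0,-0.0015,0.003],0,0],
  [[0,-0.0015,0.003],0,0],
])

```text
time: 17.6
tool_pos: [0.5984, 0.1644, 0.128]
tool_rot: [-3.141, -0.002, -0.045]
contact_force: [-2.0, 0.1, 13.6]
opening: 0.0003
grip_force: 6.1
```

Emit:
carry_out([
  [[0,-0.0015,0.003],0,0],
  [[0,-0.0013,0.002],0,0],
])

```text
time: 17.85
tool_pos: [0.5987, 0.1672, 0.1237]
tool_rot: [-3.141, -0.003, -0.045]
contact_force: [-2.5, 0.3, 16.7]
opening: 0.0003
grip_force: 7.3
```

Emit:
carry_out([
  [[0,-0.003,0.002],0,0],
  [[0,-0.002,0.002],0,0],
])

```text
time: 18.1
tool_pos: [0.5986, 0.1705, 0.1188]
tool_rot: [3.139, -0.001, -0.044]
contact_force: [-1.4, -7.5, 10.3]
opening: 0.0005
grip_force: 5.9
```

Emit:
carry_out([
  [[0,-0.002,0.002],0,0],
  [[0,-0.001,0.002],0,0],
])

```text
time: 18.35
tool_pos: [0.5985, 0.173, 0.1138]
tool_rot: [3.139, -0.0, -0.045]
contact_force: [-0.3, -5.8, 5.4]
opening: 0.0002
grip_force: 3.5
```

Emit:
carry_out([
  [[0,-0.001,0.002],0,0],
  [[0,-0.001,0.001],0,0],
])

```text
time: 18.6
tool_pos: [0.5981, 0.1763, 0.1101]
tool_rot: [3.141, 0.001, -0.045]
contact_force: [-0.0, -1.2, 0.9]
opening: 0.0003
grip_force: 0.8
```

Emit:
carry_out([
  [[0,0,0.001],0,0],
  [[0,0,0.001],0,0],
])

```text
time: 18.85
tool_pos: [0.598, 0.177, 0.1081]
tool_rot: [-3.141, 0.001, -0.044]
contact_force: [0.2, -0.1, 0.2]
opening: 0.0008
grip_force: 0.0
```

Run:
```python
from h import *
s=robot.read_camera('side')
save(s,'p5.png',(240,190,370,320),4)
st=robot.observe();print(st['tool_pos'],st['contact_force'])
print([(np.round(d['at'],1).tolist(),round(d['p'],2)) for d in robot.tip_of(s,'release_tip')])
b=lambda x,y,z:np.array([.5933+x+.0445*y,.0573-.0445*x+y,z])
print([proj(s,b(-.092,.074,z)) for z in(.066,.073,.0805)])
```

```text
[0.59799561 0.17698318 0.10804511] [-0.33786066 -0.6100734  -0.30335962]
[([325.6, 265.6], 0.6)]
[array([328.42118635, 269.12113251]), array([328.62323861, 266.56680247]), array([328.84141702, 263.80574016])]
```

View pics/p5.png

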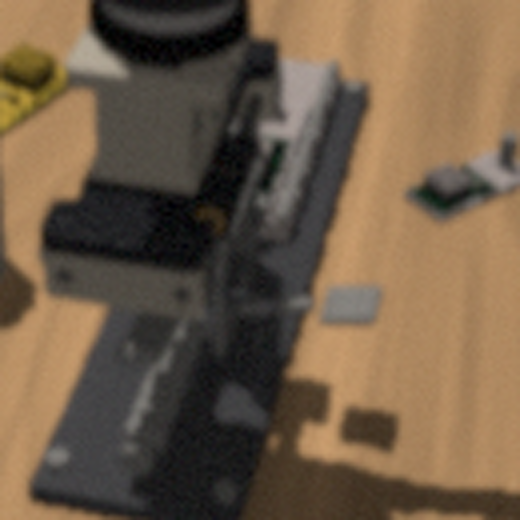

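Contact force is gone, the handle has dropped clear of the fingers, and the tab (350,304) has risen. I'm lifting straight off and checking.

Emit:
carry_out([
  [[0,0,-0.01],0,0],
  [[0,0,-0.03],0,0],
  [[0,0,-0.04],0,0],
  [[0,0,-0.04],0,0],
  [[-0.02,0,0],0,0],
  [[-0.02,0.01,0],0,0],
  [[-0.02,0.015,0],0,0],
  [[-0.03,0.02,0],0,0],
  [[0,0,0],0,0],
  [[0,0,0],0,0],
  [[0,0,0],0,0],
  [[0,0,0],0,0],
])

```text
time: 20.45
tool_pos: [0.5069, 0.136, 0.2285]
tool_rot: [3.142, 0.0, -0.044]
contact_force: [-0.8, -0.6, 0.0]
opening: 0.0004
grip_force: 0.0
```

Run:
```python
from h import *
s=robot.read_camera('side');t=robot.read_camera('top')
a=cv2.resize(s['pixels'][190:320,240:370],(390,390),interpolation=2);b=cv2.resize(t['pixels'][160:320,160:320],(390,390),interpolation=2)
cv2.imwrite('pics/p6.png',np.hstack([a,b])[:,:,::-1])
st=robot.observe();print(st['tool_pos'],st['contact_force'])
b=lambda x,y,z:np.array([.5933+x+.0445*y,.0573-.0445*x+y,z])
for c in(s,t):
  for n in('release_tip','carrier_end','carrier_post'):print(n,[(np.round(d['at'],1).tolist(),round(d['p'],2)) for d in robot.tip_of(c,n)])
  print([proj(c,b(-.092,.074,z)) for z in(.066,.073,.0805)])
```

```text
[0.50674357 0.13590272 0.22848295] [-0.10012505 -0.5102238  -0.2585524 ]
release_tip [([324.2, 263.5], 0.81)]
carrier_end [([343.7, 237.0], 0.84), ([252.9, 204.6], 0.68), ([293.5, 240.7], 0.62), ([278.3, 273.0], 0.54)]
carrier_post [([304.3, 212.8], 0.9), ([232.1, 218.5], 0.61), ([368.8, 231.6], 0.57), ([308.0, 266.3], 0.15)]
[array([328.42118635, 269.12113251]), array([328.62323861, 266.56680247]), array([328.84141702, 263.80574016])]
release_tip []
carrier_end [([306.4, 275.4], 0.8), ([353.6, 173.9], 0.65)]
carrier_post [([328.3, 236.1], 0.76), ([327.7, 299.4], 0.57), ([317.6, 156.8], 0.56)]
[array([228.72677168, 264.41481276]), array([228.38140848, 264.38368576]), array([228.0062263 , 264.34987411])]
```

View pics/p6.png

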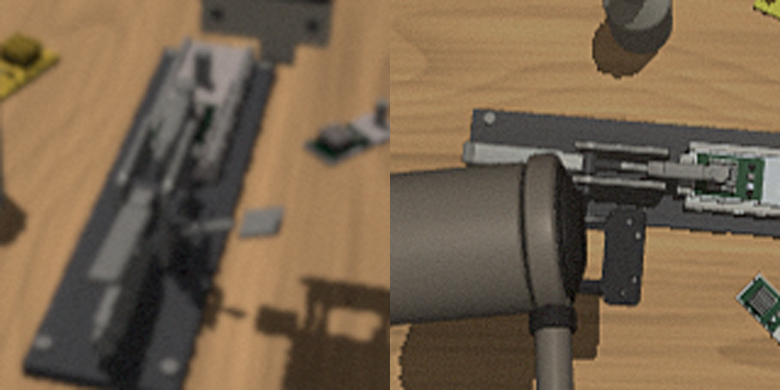

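It is locked: the handle is down, the jaw is on the heat sink, and the tab (side crop (263,222)) is up and tilted. I'll wait out the clamp time while coming down above the tab.

Emit:
carry_out([
  [[0,0,0],0,0],
  [[0,0,0],0,0],
  [[0,0,0],0,0],
  [[0,0,0],0,0],
  [[0,0,0],0,0],
  [[0,0,0],0,0],
  [[0,0,0],0,0],
  [[0,0,0],0,0],
  [[0,0,0.02],0,0],
  [[0,0,0.03],0,0],
  [[0,0,0.03],0,0],
  [[0,0,0.02],0,0],
  [[0,0,0.01],0,0],
  [[0,0,0.006],0,0],
  [[0,0,0],0,0],
])

```text
time: 22.72
tool_pos: [0.5067, 0.1357, 0.1129]
tool_rot: [3.142, -0.0, -0.045]
contact_force: [1.2, -0.5, 0.0]
opening: 0.0004
grip_force: 0.0
```

Emit:
carry_out([
  [[0,0,0.003],0,0],
  [[0,0,0.003],0,0],
])

```text
time: 22.98
tool_pos: [0.5068, 0.1357, 0.107]
tool_rot: [-3.142, -0.001, -0.045]
contact_force: [0.7, -0.0, -0.4]
opening: 0.0006
grip_force: 0.0
```

Emit:
carry_out([
  [[0,0,0.002],0,0],
  [[0,0,0.002],0,0],
])

```text
time: 23.22
tool_pos: [0.5065, 0.1357, 0.1026]
tool_rot: [3.142, -0.0, -0.045]
contact_force: [0.5, -0.1, -0.8]
opening: 0.0008
grip_force: 0.2
```

Emit:
carry_out([
  [[0,0,0.002],0,0],
  [[0,0,0.002],0,0],
])

```text
time: 23.48
tool_pos: [0.5065, 0.1357, 0.0988]
tool_rot: [3.142, -0.0, -0.045]
contact_force: [-1.7, -0.1, 3.4]
opening: 0.0007
grip_force: 1.6
```

Emit:
carry_out([
  [[0,0,0.002],0,0],
])

```text
time: 23.6
tool_pos: [0.5064, 0.1358, 0.0969]
tool_rot: [3.142, 0.0, -0.045]
contact_force: [-1.7, -0.3, 6.2]
opening: 0.0004
grip_force: 2.4
```

Emit:
carry_out([
  [[0,0,0.002],0,0],
])

```text
time: 23.72
tool_pos: [0.5063, 0.1357, 0.0949]
tool_rot: [3.141, 0.0, -0.045]
contact_force: [-2.9, 0.2, 6.1]
opening: 0.0006
grip_force: 2.4
```

Emit:
carry_out([
  [[0,0,0.001],0,0],
])

```text
time: 23.85
tool_pos: [0.5062, 0.1357, 0.0938]
tool_rot: [3.141, 0.001, -0.045]
contact_force: [-2.7, -0.2, 5.3]
opening: 0.0002
grip_force: 2.1
```

Emit:
carry_out([
  [[0,0,0.001],0,0],
])

```text
time: 23.98
tool_pos: [0.5065, 0.1357, 0.0927]
tool_rot: [3.142, -0.0, -0.045]
contact_force: [-1.3, 0.4, 2.4]
opening: 0.0003
grip_force: 1.1
```

Emit:
carry_out([
  [[0,0,0.001],0,0],
])

```text
time: 24.1
tool_pos: [0.5066, 0.1357, 0.0915]
tool_rot: [3.141, -0.0, -0.045]
contact_force: [-0.1, 0.5, -0.1]
opening: 0.0006
grip_force: 0.0
```

Emit:
carry_out([
  [[0,0,0.001],0,0],
])

```text
time: 24.22
tool_pos: [0.5066, 0.1357, 0.0904]
tool_rot: [3.141, -0.0, -0.045]
contact_force: [0.0, -0.5, 0.3]
opening: 0.0003
grip_force: 0.0
```

Emit:
carry_out([
  [[0,0,0.001],0,0],
])

```text
time: 24.35
tool_pos: [0.5066, 0.1357, 0.0895]
tool_rot: [3.141, 0.0, -0.045]
contact_force: [-0.1, -0.5, 0.5]
opening: 0.0006
grip_force: 0.0
```

The force has gone, so it has snapped open. I'm lifting clear and checking.

Emit:
carry_out([
  [[0,0,-0.02],0,0],
  [[0,0,-0.03],0,0],
  [[0,0,-0.03],0,0],
  [[-0.02,0,-0.03],0,0],
  [[-0.03,0,-0.03],0,0],
  [[-0.03,0,0],0,0],
  [[0,0,0],0,0],
  [[0,0,0],0,0],
])

```text
time: 25.35
tool_pos: [0.4271, 0.1393, 0.2297]
tool_rot: [3.142, -0.001, -0.045]
contact_force: [-0.3, 0.0, 0.5]
opening: 0.0006
grip_force: 0.0
```

Run:
```python
from h import *
s=robot.read_camera('side');t=robot.read_camera('top')
a=cv2.resize(s['pixels'][190:320,240:370],(390,390),interpolation=2);b=cv2.resize(t['pixels'][180:310,220:350],(390,390),interpolation=2)
cv2.imwrite('pics/p7.png',np.hstack([a,b])[:,:,::-1])
st=robot.observe();print(st['tool_pos'],st['contact_force'])
b=lambda x,y,z:np.array([.5933+x+.0445*y,.0573-.0445*x+y,z])
for c in(s,t):
  for n in('release_tip','carrier_end','carrier_post','handle_grip'):print(n,[(np.round(d['at'],1).tolist(),round(d['p'],2)) for d in robot.tip_of(c,n)])
  print([proj(c,b(0,-.16,.051)) ,proj(c,b(0,-.16,.068))])
```

```text
[0.42730435 0.13921338 0.2294103 ] [-0.58718398  1.19174559 -0.50558385]
release_tip [([323.9, 267.9], 0.69)]
carrier_end [([345.3, 238.1], 0.85), ([250.4, 203.4], 0.81), ([294.5, 240.5], 0.57)]
carrier_post [([230.1, 220.1], 0.75), ([364.8, 230.7], 0.71), ([307.3, 209.3], 0.64)]
handle_grip [([284.4, 236.3], 0.67), ([305.2, 212.2], 0.19)]
[array([306.8902308 , 212.61650903]), array([307.10364236, 207.14043979])]
release_tip [([227.2, 264.0], 0.72)]
carrier_end [([284.9, 233.9], 0.89), ([306.7, 274.7], 0.58)]
carrier_post [([315.5, 153.7], 0.86), ([327.5, 296.3], 0.83), ([324.5, 236.5], 0.71)]
handle_grip [([304.7, 230.7], 0.67), ([213.7, 222.8], 0.58), ([285.7, 232.6], 0.44)]
[array([326.42251045, 234.01084729]), array([327.15699616, 233.44975208])]
```

View pics/p7.png

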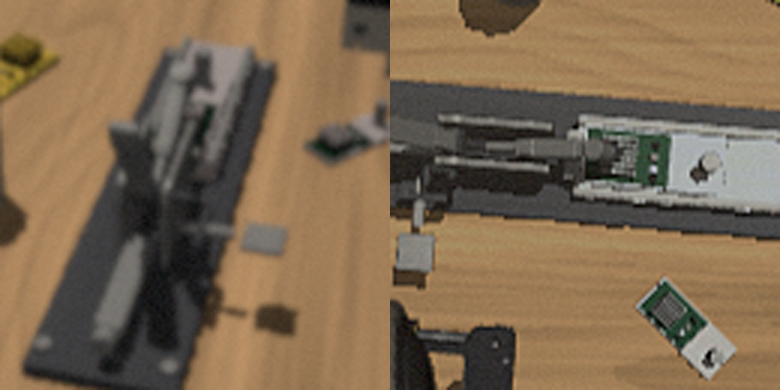

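The pliers are open with the handle up at (125,140). The tab is level, and the post at top pixel (326.7,233.3) matches its home position. Handing in.

```bash
python3 -c "
from cell import robot
print(robot.hand_in())"
```

```text
the job is handed in; nothing more can be done
None
```

I pushed the carrier home against the stop, locked the pliers on the heat sink, left them clamped for over two seconds and popped them open with the release lever. In the last pictures the carrier was still home and nothing else had been disturbed. I've handed the job in, but the interface gave no verdict.

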